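Sort marked ink jars from a leaning rack

ROBOT

A 6-joint arm with a two-finger parallel gripper is mounted at the origin on the work surface. World frame = base frame: x ahead of the robot, y to its left, z up, the work surface at z = 0. Lengths are in mm, angles in rad, forces in N, time in s.
With the tool pointing down it reaches from about 250 to 725 mm from the base axis. Payload 9.7 kg.
Tool frame: the origin (TCP) lies midway between the tips of the shut fingers; the grasp point (between the pads) lies 19 mm behind it; z points along the fingers, y is the direction in which the jaws open and shut (so a half turn about z gives the same grasp; the last joint's range is limited). The gripper opens to 85 mm and grips with 20 to 120 N. Pads are 22 mm wide; open, the fingers measure 114 mm over their backs; the gripper's body (76 mm by 85 mm) begins 54 mm behind the grasp point. The pads swing forward as they close: fully open they stand 13 mm farther back than shut.
Start: joints at [1.268, 0.087, 0.176, 1.66, 0, 1.571], TCP at [164.004, 524.976, 231.284] pointing down, gripper open.
Joint ranges: [-3.13, 3.13], [-0.85, 1.81], [-1.15, 1.24], [-2.2, 2.28], [-1.44, 1.52], [-3.14, 3.14]. Speed limits (rad/s): [2.22, 2.22, 2.57, 3.14, 3.14, 3.14].

INTERFACE

Orientations are given as a rotation vector (axis times angle).
In Python, from cell import r, imaging gives the robot as it stands.
- The arm moves only by the tool drive_tool, never from a script. Its argument "increments" is a list of rows, each a list of 5 numbers: the shift along the tool's x, y, z in mm, then the turn about the tool's z in degrees, then the finger opening in mm, from 0 to 85.4. A call has exactly 5 rows; each row is the pose to reach, as a shift and turn from the pose commanded when the call began, along the tool's axes at that moment; what a row does not reach only later rows make up. A row lasts 1/12 s, in which the tool goes at most 41.7 mm and 7.16 degrees, less where a joint would pass 70% of its speed; a pose out of reach is approached as far as the arm can. A call with a gripper value outside its range is refused whole. The fingers move at their own pace and stop on an object; "squeeze" is the grip in N (left out, the last holds). Time passes only in rows, so rows that repeat a pose let the fingers close, or fill a call up. It gives the time, the measured TCP pose, the force and the opening at its end, in the units of the state.
- r.state(): the state, without advancing time (a new reading comes with each control period).
- imaging.grab_frame(name): name is "scene" or "top" or "wrist"; returns the picture (400x640x3 uint8, red, green, blue); there is no depth.
- imaging.calibration(name): a dict with "camera_matrix" (3x3 intrinsics, pixels), "rvec" (rotation vector, rad) and "tvec" (3), from world to camera coordinates, as OpenCV has them. Camera axes: x right, y down, z forward; pixel columns grow to the right and rows downward; lengths in mm; the calibration is good to about 2 mm. A picture is of the moment at which its call begins: read the wrist's pose just before it. calibration takes no time and is no camera call; for the wrist camera it gives the pose at the moment of the call.
- r.close_job(): hands the job in, once; it reports no verdict.
The state is a dict: "t": time; "joint_positions": joint angles; "qvel": joint speeds; "effort": joint torques, N m; "eef_pos": TCP position; "orientation": TCP orientation; "wrist_force": force on the tool from outside, world axes, zero at the start; "ft_torque": the same for the moment, N m; "gripper_width": opening from 0.0 (shut) to 1.0 (fully open).
Only numpy, scipy, OpenCV 4.12 (cv2) and the standard library are available. Lean on these libraries where they do the work, as an engineer would, in place of code of your own. Each camera call takes 0.05 s, during which the arm holds its last target. There are 200 camera calls.

TASK

Check the white paper mark on the ink jars in the leaning rack: the jar whose lid carries a round dot is still good, so stand it in the square wooden tray; the jar whose lid carries a straight strip is to be rejected, so stand it in the round dish. Draw each jar out of its pocket and set it down gently and upright on the floor of its nest, never dropping it. Leave the jar with no mark in the rack, and do not disturb the eraser, the white paint jar or the brush pot.

Things in the scene. Friction and masses are not known exactly. Their poses are not given: they have to be found in the camera images.
- jar_dot: Dark round ink jar with a black lid, 50 mm diameter, 80 mm tall overall (straight sides), about 0.2 kg (varies by a third). Origin at the centre of its underside; z runs up its axis to the lid. It starts leaning 32 degrees from vertical in a pocket of the rack, its lid towards the robot side. On its lid top: a flat white round paper dot, 22 mm diameter.
- jar_strip: Dark round ink jar with a black lid, 50 mm diameter, 80 mm tall overall (straight sides), about 0.2 kg (varies by a third). Origin at the centre of its underside; z runs up its axis to the lid. It starts leaning 32 degrees from vertical in a pocket of the rack, its lid towards the robot side. On its lid top: a flat white straight paper strip, 44 x 11 mm, across the middle.
- jar_plain: Dark round ink jar with a black lid, 50 mm diameter, 80 mm tall overall (straight sides), about 0.2 kg (varies by a third). Origin at the centre of its underside; z runs up its axis to the lid. It starts leaning 32 degrees from vertical in a pocket of the rack, its lid towards the robot side. Its lid is plain black with no mark. It stays in the rack.
- rack: Fixed plywood rack, 356 mm wide along its y, with three square pockets 56 mm wide, 35 mm deep, at y = -105, 0, 105 mm; any jar may be in any. Pocket axes, upwards: (-0.530, 0, 0.848) in its frame, 32 degrees from vertical. Jars rest on the pocket floors (about 50 mm above the table), 45 mm stick out, 55 mm free between them. Origin on the table under its middle; z up, x away from robot.
- square_tray: The nest for the good jar: square wooden tray, 92 x 92 mm outside, 18 mm high, walls 5 mm, floor 5 mm thick (82 x 82 mm inside), fixed to the table. Origin at the centre of its underside. It may be on the left or the right.
- square_in (a point): Centre of the inner floor of the square tray, 5 mm above the table.
- round_dish: The nest for the rejected jar: round white ceramic dish, 98 mm diameter outside, 18 mm high, wall 5 mm, floor 5 mm thick (88 mm diameter inside), fixed to the table. Origin at the centre of its underside. It may be on the left or the right.
- round_in (a point): Centre of the inner floor of the round dish, 5 mm above the table.
- eraser: Bystander: white eraser 26 x 55 x 15 mm, lying loose between the two nests. Origin at the centre of its underside.
- paint_jar: Bystander: closed white paint jar, 54 mm diameter, 65 mm tall, standing loose to the left. Origin at the centre of its underside.
- brush_pot: Bystander: glass pot 76 mm diameter, 100 mm tall, with brushes up to about 220 mm above the table, standing loose to the right. Origin at the centre of its underside.

How it is judged:
By the outcome, as a careful person would: the job done as asked, in the order asked, and still so for the second after the job is handed in, with the robot touching nothing.
It also fails if it takes over 59 s, if anything falls off the work surface, if the arm or the gripper's body presses on something with over 40 N, if the wrist force passes 120 N, or if a joint passes its speed limit or range.

## Working session

There is one attempt and no reset: what is moved stays moved. The work goes in short steps, Python scripts to look and compute and a tool call to move; the robot and the scene stay as the last step left them, time stands still between calls to the robot, and variables do not carry over. Pictures are saved under pics/ and viewed, on a budget of 10 in all, crops included, one or two more only if the job needs it, and the job is handed in when it is done.

Besides the shell and the picture viewer there is one more tool, called after "Request:" as name(argument=value, ...), one argument or row to a line, values as JSON. drive_tool: Moves the arm, as the interface text tells. Its arguments: {"type":"object","properties":{"increments":{"type":"array","items":{"type":"array","items":{"type":"number"}}},"squeeze":{"type":"number"}},"required":["increments"]}

```bash
mkdir -p pics; ls
python3 - <<'E'
from cell import r, imaging
import cv2,numpy as np
print(r.state())
for n in("scene","top"):
    im=imaging.grab_frame(n); cv2.imwrite(f"pics/{n}0.png",im[:,:,::-1]); c=imaging.calibration(n); print(n,c)
    R=cv2.Rodrigues(np.array(c["rvec"],float))[0]; print("cam pos",-R.T@np.array(c["tvec"]).ravel())
E
```

```text
pics
{'t': 0.0, 'joint_positions': array([1.26803589e+00, 8.74769341e-02, 1.75146360e-01, 1.65978882e+00,
       1.78650414e-05, 1.57076456e+00]), 'qvel': array([-5.60441262e-04,  2.93100415e-05,  4.12698861e-04, -1.83450333e-04,
       -4.29325991e-04,  5.99743893e-04]), 'effort': array([ 4.95431868e-04, -5.20393038e+01,  4.64797676e+01,  1.64770213e-02,
        2.73543748e-05,  1.59179046e-05]), 'eef_pos': array([163.9157513 , 524.77682833, 230.58006844]), 'orientation': array([-4.73678525e-01, -3.10545716e+00,  2.05012203e-03]), 'wrist_force': array([-0.14579635,  0.11276055,  0.56128211]), 'ft_torque': array([-0.01948527, -0.03430609, -0.00796828]), 'gripper_width': 0.9986174549428256}
scene {'camera_matrix': array([[365.17228617,   0.        , 321.57006762],
       [  0.        , 365.17228617, 193.17305141],
       [  0.        ,   0.        ,   1.        ]]), 'rvec': array([ 2.11965115,  0.70267949, -0.34569694]), 'tvec': array([-450.22181566, -147.92679704, 1284.60814016])}
cam pos [1024.7844602  -632.9007543   651.19393401]
top {'camera_matrix': array([[453.73422713,   0.        , 319.20408737],
       [  0.        , 453.73422713, 201.53899463],
       [  0.        ,   0.        ,   1.        ]]), 'rvec': array([ 2.14625417, -2.11756656,  0.22028585]), 'tvec': array([ -14.74381955,  580.82503421, 1070.34479401])}
cam pos [ 371.82805976   13.07819997 1159.64905609]
```

View pics/top0.png

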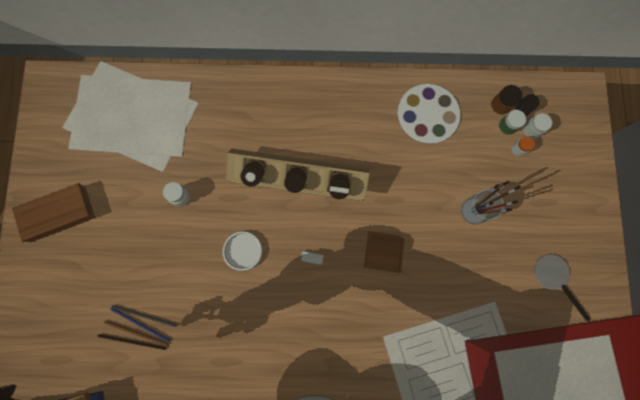

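View pics/scene0.png

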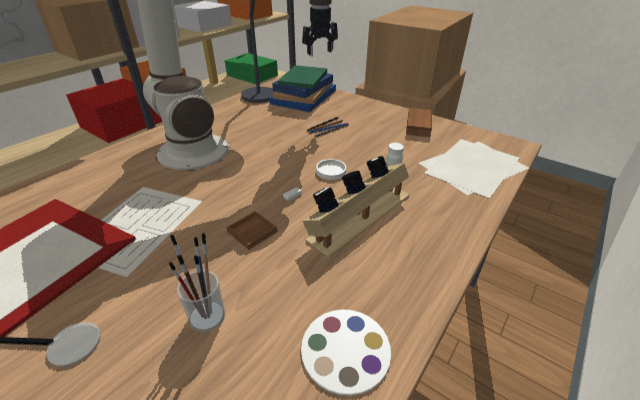

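Top view: the dot lid is at about (251,177), the plain one at (295,180) and the strip at (339,190). The round dish is at (242,251), the square tray at (384,252), and the eraser at (313,258). The scene view agrees, with the rack leaning towards the robot.

```bash
cat > h.py <<'E'
from cell import r, imaging
import cv2,numpy as np
from scipy.spatial.transform import Rotation as Ro
def ray(c,uv,z):
    R=cv2.Rodrigues(np.array(c["rvec"],float))[0]; t=np.array(c["tvec"],float).ravel()
    o=-R.T@t; d=R.T@np.linalg.inv(c["camera_matrix"])@np.array([uv[0],uv[1],1.])
    return o+d*(z-o[2])/d[2]
def proj(c,p): return cv2.projectPoints(np.array(p,float).reshape(-1,3),np.array(c["rvec"],float),np.array(c["tvec"],float),c["camera_matrix"],None)[0].reshape(-1,2)
def rel(target,yaw_y=None):
    s=r.state(); R=Ro.from_rotvec(s["orientation"]).as_matrix()
    print("t",round(s["t"],2),"eef",s["eef_pos"].round(1),"F",s["wrist_force"].round(1),"w",round(s["gripper_width"]*85.4,1))
    print("tool x",R[:,0].round(3),"y",R[:,1].round(3))
    if target is not None: print("tool shift",(R.T@(np.array(target)-s["eef_pos"])).round(1))
    if yaw_y is not None:
        v=R.T@np.array([yaw_y[0],yaw_y[1],0]); a=np.degrees(np.arctan2(-v[0],v[1])); print("turn about z", a, "or",(a+180)%360-(0 if (a+180)%360<180 else 360), "q6",np.degrees(s["joint_positions"][5]))
E
python3 - <<'E'
from h import *
im=imaging.grab_frame("top"); c=imaging.calibration("top")
hsv=cv2.cvtColor(im,cv2.COLOR_RGB2HSV)
white=((hsv[:,:,1]<60)&(hsv[:,:,2]>100)).astype(np.uint8)
def blob(m,x0,y0,x1,y1,name,z):
    s=np.zeros_like(m); s[y0:y1,x0:x1]=m[y0:y1,x0:x1]
    n,l,st,ce=cv2.connectedComponentsWithStats(s); 
    if n<2: print(name,"none");return
    i=1+st[1:,4].argmax(); ct=cv2.findContours((l==i).astype(np.uint8),0,2)[0][0]
    cc=cv2.minAreaRect(ct); p=ray(c,cc[0],z); print(name,ce[i].round(1),np.round(cc[0],1),np.round(cc[1],1),round(cc[2]),st[i,4],p.round(1)); return p
d=blob(white,235,165,268,190,"dot",118); s=blob(white,325,178,355,200,"strip",118)
blob(white,215,225,270,275,"dish rim",18)
blob(white,298,245,330,270,"eraser",15)
blob(white,160,178,192,210,"paint",65)
wood=(hsv[:,:,2]<75).astype(np.uint8); blob(wood,355,225,415,275,"tray",18)
# rack plywood lighter
cv2.imwrite("pics/crop1.png",cv2.resize(im[140:280,200:430,::-1],None,fx=3.4,fy=3.4,interpolation=cv2.INTER_CUBIC))
if d is not None: v=s-d; print(v,np.linalg.norm(v)); u=v[:2]/np.linalg.norm(v[:2]); rel(None,-u)
E
```

```text
dot [250.  176.6] [250.  176.5] [9.2 7.8] 45 67 [626.4 157.8 118. ]
strip [338.9 189.4] [339.  189.4] [18.5  4.5] 8 86 [598.6 -52.  118. ]
dish rim [242.  250.6] [241.5 250.5] [39. 39.] 90 1219 [460.3 185.4  18. ]
eraser [312.5 259.2] [311.6 259. ] [17.3  5.2] 4 71 [441.5   9.8  15. ]
paint [172.7 192.6] [172.5 193.5] [23. 19.] 90 352 [593.5 352.6  65. ]
tray [384.2 252. ] [384.5 251.6] [59.  39.3] 7 1560 [ 462.2 -173.5   18. ]
[ -27.78855509 -209.84360502    0.        ] 211.67555919764274
t 0.15 eef [163.9 524.8 230.8] F [-0.6 -0.4 -0. ] w 85.5
tool x [-0.955  0.298 -0.   ] y [ 0.298  0.955 -0.001]
turn about z -9.804058540901789 or 170.1959414590982 q6 89.99987616424882
```

View pics/crop1.png

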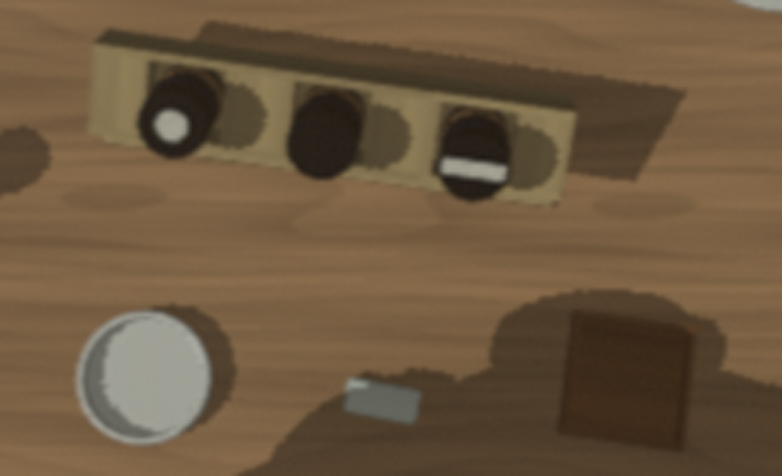

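Request:
drive_tool(
  increments=[
    [-37,-14,3,0,85],
    [-75,-28,7,0,85],
    [-112,-42,10,0,85],
    [-149,-56,14,0,85],
    [-186,-70,17,0,85],
  ],
  squeeze=30,
)

```text
t: 0.57
eef_pos: [321.7, 401.3, 213.9]
orientation: [-0.473, -3.106, 0.0]
wrist_force: [0.5, 0.4, -0.1]
gripper_width: 0.991
```

Request:
drive_tool(
  increments=[
    [-37,-14,3,0,85],
    [-75,-28,7,0,85],
    [-112,-42,10,0,85],
    [-149,-56,14,0,85],
    [-186,-70,17,0,85],
  ],
)

```text
t: 0.98
eef_pos: [478.5, 278.8, 196.9]
orientation: [-0.474, -3.105, 0.0]
wrist_force: [-0.4, 1.0, -0.7]
gripper_width: 0.996
```

Request:
drive_tool(
  increments=[
    [-37,-14,3,0,85],
    [-75,-28,7,-3,85],
    [-112,-42,10,-6,85],
    [-149,-56,14,-9.8,85],
    [-187,-71,17,-9.8,85],
  ],
)

```text
t: 1.4
eef_pos: [635.8, 155.4, 179.6]
orientation: [-0.2, -3.135, 0.0]
wrist_force: [-0.8, 1.1, -0.0]
gripper_width: 0.994
```

Run:
```python
from h import *
rel((634.5,156.5,84),(.131,.991))
im=imaging.grab_frame("wrist");c=imaging.calibration("wrist")
R=cv2.Rodrigues(np.array(c["rvec"],float))[0]; print("cam",(-R.T@np.array(c["tvec"]).ravel()).round(1),R[2].round(2))
print(proj(c,[(626.4,157.8,118)]))
cv2.imwrite("pics/w1.png",im[:,:,::-1])
```

```text
t 1.4 eef [635.8 155.4 179.6] F [-0.8  1.1 -0. ] w 84.9
tool x [-0.992  0.127  0.001] y [ 0.127  0.992 -0.   ]
tool shift [ 1.4  0.9 95.6]
turn about z 0.21321721501595398 or -179.78678278498404 q6 21.048390434725743
cam [574.9 158.8 319.3] [ 0.26 -0.04 -0.97]
[[326.74587801 195.82535674]]
```

View pics/w1.png

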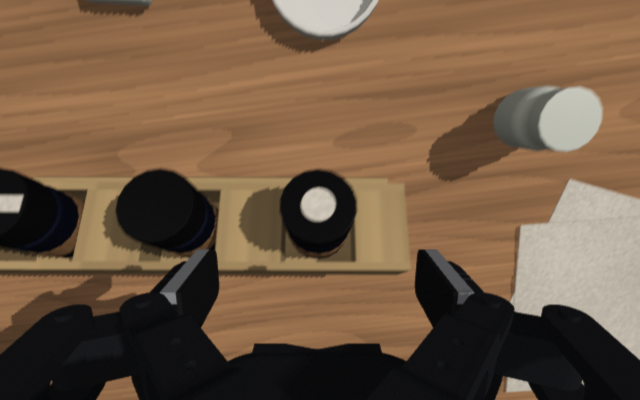

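Wrist view: the dot is at (319,205), predicted (327,196). I'll convert that offset to mm.

Run:
```python
from h import *
c=imaging.calibration("wrist")
for z in(115,118,121): print(z,ray(c,(319,205),z).round(1))
L=ray(c,(319,205),119); rel((L[0]+8.3,L[1]-1.1,84))
```

```text
115 [632.5 152.1 115. ]
118 [631.7 152.2 118. ]
121 [630.9 152.3 121. ]
t 1.45 eef [639.9 150.7 176.9] F [-2.9 -3.8 -3.3] w 84.9
tool x [-0.991  0.134  0.001] y [ 0.134  0.991 -0.003]
tool shift [ 0.2  0.7 92.9]
```

Request:
drive_tool(
  increments=[
    [0,0,20,0,85],
    [0,0,40,0,85],
    [0,0,60,0,85],
    [0,0,75,0,85],
    [0,0,75,0,85],
  ],
)

```text
t: 1.87
eef_pos: [633.0, 156.4, 101.1]
orientation: [-0.207, -3.129, 0.003]
wrist_force: [-0.6, -0.1, -0.2]
gripper_width: 0.996
```

Run:
```python
from h import *
rel((635.3,156.2,84),(.131,.991))
c=imaging.calibration("wrist")
im=imaging.grab_frame("wrist")
hsv=cv2.cvtColor(im,cv2.COLOR_RGB2HSV); m=((hsv[:,:,1]<70)&(hsv[:,:,2]>120)).astype(np.uint8)
n,l,st,ce=cv2.connectedComponentsWithStats(m)
for i in range(1,n):
    if st[i,4]>150: print(st[i],ce[i].round(1),ray(c,ce[i],119).round(1))
```

```text
t 1.87 eef [633.  156.4 101.1] F [-0.6 -0.1 -0.2] w 85.0
tool x [-0.991  0.132  0.006] y [ 0.132  0.991 -0.002]
tool shift [-2.4  0.2 17.1]
turn about z -0.036532276999955815 or 179.96346772300004 q6 21.445459972684045
[289   0  77  12 632] [327.4   4.3] [533.8 172.2 119. ]
[605  78  35  20 387] [622.7  86.3] [573.6 273.5 119. ]
[634 114   6  42 180] [637.1 135.1] [591.8 280.5 119. ]
[ 574  214   66  145 5252] [614. 291.] [656.3 278.2 119. ]
[ 292  234   54   55 2335] [318.5 261.1] [626.8 157.1 119. ]
```

Request:
drive_tool(
  increments=[
    [0,0,10,0,85],
    [0,0,20,0,85],
    [0,0,20,0,70],
    [0,0,20,0,40],
    [0,0,20,0,40],
  ],
  squeeze=30,
)

```text
t: 2.33
eef_pos: [634.8, 157.0, 85.7]
orientation: [0.207, 3.134, 0.0]
wrist_force: [0.4, -0.3, 0.2]
gripper_width: 0.602
```

Request:
drive_tool(
  increments=[
    [0,0,20,0,40],
    [0,0,0,0,40],
    [0,0,0,0,40],
    [0,0,0,0,40],
    [0,0,0,0,40],
  ],
)

```text
t: 2.75
eef_pos: [634.8, 156.9, 85.2]
orientation: [0.207, 3.134, 0.0]
wrist_force: [0.7, 0.7, -1.7]
gripper_width: 0.582
```

Request:
drive_tool(
  increments=[
    [3,0,-5,0,40],
    [6,0,-10,0,40],
    [9,0,-14,0,40],
    [12,0,-19,0,40],
    [14,0,-23,0,40],
  ],
)

```text
t: 3.17
eef_pos: [620.5, 158.9, 109.1]
orientation: [0.206, 3.134, 0.0]
wrist_force: [-0.3, -0.7, -1.5]
gripper_width: 0.579
```

Request:
drive_tool(
  increments=[
    [-4,0,0,0,40],
    [-9,0,-5,0,40],
    [-14,0,-10,0,40],
    [-17,0,-14,0,40],
    [-17,0,-14,0,40],
  ],
)

```text
t: 3.58
eef_pos: [638.8, 156.4, 123.2]
orientation: [0.207, 3.133, 0.001]
wrist_force: [0.4, -0.6, -1.6]
gripper_width: 0.584
```

Run:
```python
from h import *
rel(None)
im=imaging.grab_frame("scene")
cv2.imwrite("pics/s2.png",cv2.resize(im[120:270,260:460,::-1],None,fx=4,fy=4,interpolation=cv2.INTER_CUBIC))
```

```text
t 3.58 eef [638.8 156.4 123.2] F [ 0.4 -0.6 -1.6] w 49.9
tool x [-0.991  0.132 -0.001] y [0.132 0.991 0.   ]
```

View pics/s2.png

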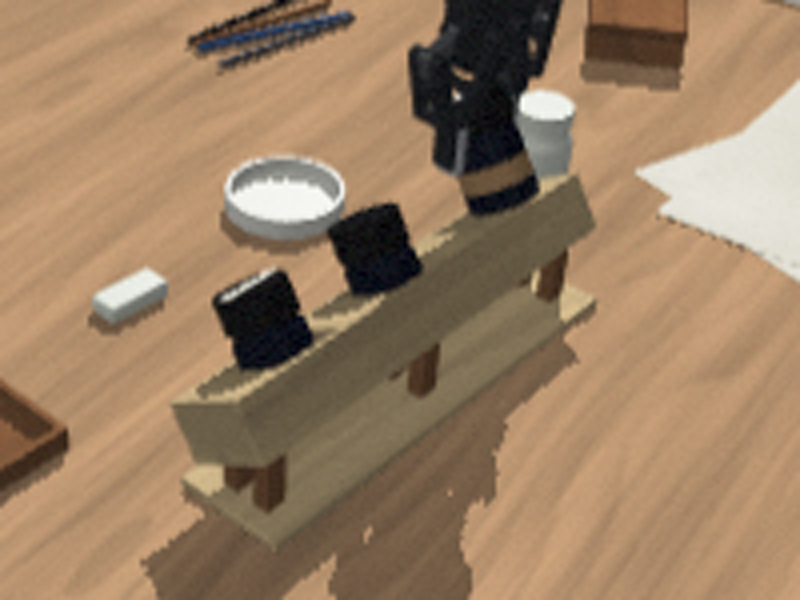

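The jar is held, mostly out of its pocket, and already leaning less than its neighbours. I'll finish the righting against the pocket wall.

Request:
drive_tool(
  increments=[
    [-5,0,-3,0,40],
    [-10,0,-6,0,40],
    [-15,0,-9,0,40],
    [-18,0,-12,0,40],
    [-18,0,-12,0,40],
  ],
)

```text
t: 4.05
eef_pos: [656.4, 154.0, 134.9]
orientation: [0.207, 3.134, 0.0]
wrist_force: [0.6, 0.1, -1.0]
gripper_width: 0.58
```

Request:
drive_tool(
  increments=[
    [0,0,-10,0,40],
    [0,0,-25,0,40],
    [0,0,-45,0,40],
    [0,0,-55,0,40],
    [0,0,-55,0,40],
  ],
)

```text
t: 4.47
eef_pos: [656.3, 154.4, 192.7]
orientation: [0.206, 3.13, 0.002]
wrist_force: [-0.2, 0.5, -1.3]
gripper_width: 0.574
```

Run:
```python
from h import *
rel((460,-173,195))
im=imaging.grab_frame("scene")
cv2.imwrite("pics/s3.png",cv2.resize(im[80:230,300:500,::-1],None,fx=4,fy=4,interpolation=cv2.INTER_CUBIC))
```

```text
t 4.47 eef [656.3 154.4 192.7] F [-0.2  0.5 -1.3] w 49.1
tool x [-0.991  0.131 -0.004] y [0.131 0.991 0.002]
tool shift [ 151.6 -350.3   -3.5]
```

View pics/s3.png

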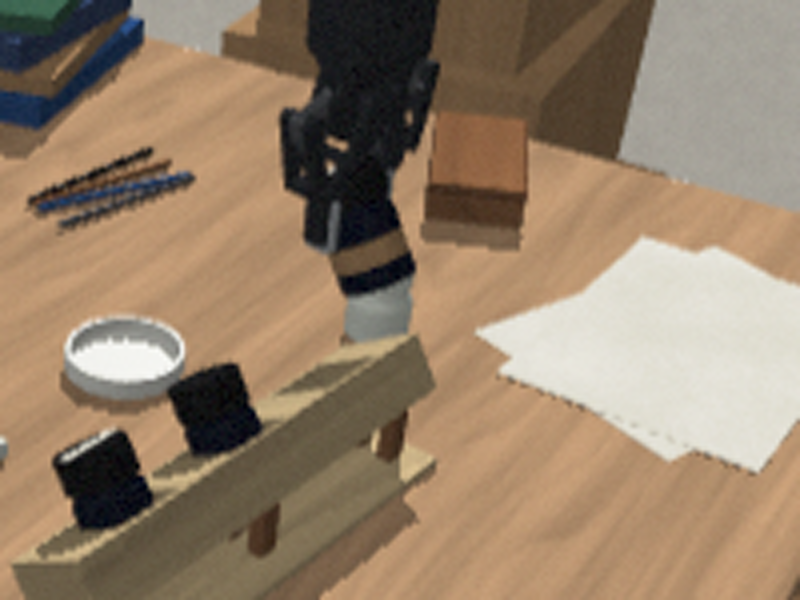

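Run:
```python
from h import *
c=imaging.calibration("scene"); g=np.array([656,154.4,213]); ex=np.array([.991,-.131,0])
for th in(0,10,20,32):
    a=-np.sin(np.radians(th))*ex+np.cos(np.radians(th))*np.array([0,0,1]); q=np.cross(a,[.131,.991,0]); cam=np.array([1024,-633,651])
    v=g-cam; w=np.cross(a,v); w/=np.linalg.norm(w)
    P=[g-64*a+25*w,g-20*a+25*w,g-64*a-25*w,g-20*a-25*w,g-64*a]
    uv=(proj(c,P)-[300,80])*4; print(th,uv.round(0).tolist())
```

```text
0 [[301.0, 292.0], [307.0, 234.0], [376.0, 300.0], [384.0, 242.0], [338.0, 296.0]]
10 [[314.0, 302.0], [311.0, 241.0], [390.0, 299.0], [389.0, 237.0], [352.0, 301.0]]
20 [[328.0, 310.0], [316.0, 247.0], [403.0, 295.0], [393.0, 232.0], [366.0, 303.0]]
32 [[345.0, 315.0], [323.0, 253.0], [419.0, 288.0], [396.0, 225.0], [382.0, 302.0]]
```

Run:
```python
from h import *
c=imaging.calibration("top")
for uv in((267.6,187.1),(263,186.7)):
  for z in(56,62,68): print(ray(c,uv,z).round(1))
c=imaging.calibration("scene")  # lowest bottom silhouette of held jar in s3
ex=np.array([.991,-.131]);p=ray(imaging.calibration("top"),(267.6,187.1),62); print("rack-x of front edge",p[:2]@ex,"tcp",r.state()["eef_pos"][:2]@ex,"lid",np.array([626.8,157.1])@ex)
```

```text
[615.2 121.8  56. ]
[613.9 121.2  62. ]
[612.6 120.6  68. ]
[616.1 133.2  56. ]
[614.7 132.6  62. ]
[613.4 131.9  68. ]
rack-x of front edge 592.5135131535648 tcp 629.8817744310498 lid 600.5786999999999
```

Request:
drive_tool(
  increments=[
    [20,0,0,0,40],
    [45,0,0,0,40],
    [70,0,0,0,40],
    [93,0,0,0,40],
    [93,0,25,0,40],
  ],
)

```text
t: 4.93
eef_pos: [561.5, 167.2, 168.2]
orientation: [0.205, 3.13, 0.003]
wrist_force: [0.8, -0.1, -0.7]
gripper_width: 0.575
```

Request:
drive_tool(
  increments=[
    [0,0,30,0,40],
    [0,0,60,0,40],
    [0,0,85,0,40],
    [0,0,103,0,40],
    [0,0,103,0,40],
  ],
)

```text
t: 5.35
eef_pos: [560.2, 165.5, 55.7]
orientation: [-0.206, -3.127, 0.004]
wrist_force: [-0.3, -0.2, -2.4]
gripper_width: 0.581
```

Request:
drive_tool(
  increments=[
    [-4,0,0,0,40],
    [-8,0,0,0,40],
    [-12,0,0,0,40],
    [-16,0,0,0,40],
    [-16,0,0,0,40],
  ],
)

```text
t: 5.77
eef_pos: [579.9, 164.2, 61.9]
orientation: [0.207, 3.134, 0.001]
wrist_force: [0.2, -0.5, -1.6]
gripper_width: 0.579
```

Run:
```python
from h import *
rel(None)
im=imaging.grab_frame("scene")
cv2.imwrite("pics/s4.png",cv2.resize(im[100:250,280:480,::-1],None,fx=4,fy=4,interpolation=cv2.INTER_CUBIC))
```

```text
t 5.77 eef [579.9 164.2  61.9] F [ 0.2 -0.5 -1.6] w 49.4
tool x [-0.991  0.132 -0.   ] y [0.132 0.991 0.   ]
```

View pics/s4.png

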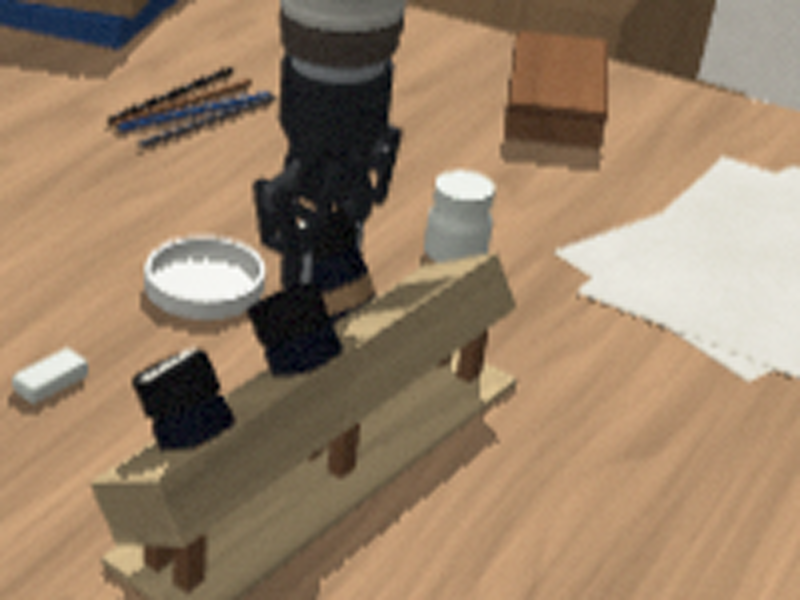

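The jar still leans, and its bottom is near the rack's front edge with no contact force yet. I'll keep pushing in small steps.

Request:
drive_tool(
  increments=[
    [-3,0,0,0,40],
    [-6,0,0,0,40],
    [-9,0,0,0,40],
    [-11,0,0,0,40],
    [-12,0,0,0,40],
  ],
)

```text
t: 6.23
eef_pos: [587.6, 162.8, 59.9]
orientation: [-0.205, -3.127, 0.001]
wrist_force: [-20.4, 2.4, 1.1]
gripper_width: 0.579
```

Request:
drive_tool(
  increments=[
    [-2,0,0,0,40],
    [-4,0,0,0,40],
    [-6,0,0,0,40],
    [-8,0,-1,0,40],
    [-9,0,-2,0,40],
  ],
)

```text
t: 6.65
eef_pos: [596.6, 161.6, 61.9]
orientation: [-0.205, -3.127, 0.001]
wrist_force: [-13.8, 2.2, -2.5]
gripper_width: 0.58
```

Run:
```python
from h import *
rel(None)
```

```text
t 6.65 eef [596.6 161.6  61.9] F [-13.8   2.2  -2.5] w 49.5
tool x [-0.991  0.13   0.008] y [ 0.13   0.991 -0.001]
```

Request:
drive_tool(
  increments=[
    [-3,0,-1,0,40],
    [-6,0,-2,0,40],
    [-8,0,-3,0,40],
    [-10,0,-4,0,40],
    [-10,0,-4,0,40],
  ],
)

```text
t: 7.07
eef_pos: [607.1, 160.4, 66.8]
orientation: [-0.205, -3.129, 0.0]
wrist_force: [-15.1, 1.5, 4.2]
gripper_width: 0.575
```

```bash
cat >> h.py <<'E'
def tilt():
    rel(None); s=r.state(); c=imaging.calibration("wrist"); im=imaging.grab_frame("wrist")
    hsv=cv2.cvtColor(im,cv2.COLOR_RGB2HSV); m=((hsv[:,:,1]<70)&(hsv[:,:,2]>110)).astype(np.uint8)
    n,l,st,ce=cv2.connectedComponentsWithStats(m)
    for i in range(1,n):
        if st[i,4]>100 and 220<ce[i][0]<420: print("white",st[i],ce[i].round(1))
    R=Ro.from_rotvec(s["orientation"]).as_matrix()
    for sg in(45,50,55):
        print(sg,[(th,proj(c,s["eef_pos"]+[0,0,20]+(80-sg)*(R[:,0]*np.sin(np.radians(th))+np.array([0,0,np.cos(np.radians(th))])))[0].round(0).tolist()) for th in(-10,0,10,20,32)])
    cv2.imwrite("pics/wt%.2f.png"%s["t"],im[:,:,::-1])
E
python3 -c "
from h import *
tilt()"
```

```text
t 7.07 eef [607.1 160.4  66.8] F [-15.1   1.5   4.2] w 49.1
tool x [-0.991  0.131  0.006] y [ 0.131  0.991 -0.001]
white [ 249    0  159   47 5295] [328.1  18.9]
white [ 281  263   72   67 3760] [316.5 295.7]
45 [(-10, [319.0, 348.0]), (0, [320.0, 332.0]), (10, [320.0, 313.0]), (20, [320.0, 293.0]), (32, [320.0, 269.0])]
50 [(-10, [319.0, 335.0]), (0, [319.0, 322.0]), (10, [319.0, 307.0]), (20, [319.0, 290.0]), (32, [319.0, 270.0])]
55 [(-10, [319.0, 323.0]), (0, [319.0, 313.0]), (10, [319.0, 301.0]), (20, [319.0, 288.0]), (32, [319.0, 272.0])]
```

Dot row 296 means about 17° of lean remains, so the push works. Continuing.

Request:
drive_tool(
  increments=[
    [-3,0,-1,0,40],
    [-6,0,-1,0,40],
    [-9,0,-2,0,40],
    [-12,0,-2,0,40],
    [-12,0,-2,0,40],
  ],
)

```text
t: 7.53
eef_pos: [622.1, 158.7, 69.5]
orientation: [0.207, 3.135, 0.0]
wrist_force: [-4.2, 1.6, -2.2]
gripper_width: 0.546
```

```bash
python3 -c "
from h import *
tilt()"
```

```text
t 7.53 eef [622.1 158.7  69.5] F [-4.2  1.6 -2.2] w 46.6
tool x [-0.991  0.131 -0.   ] y [0.131 0.991 0.   ]
white [ 277    0  101   17 1152] [327.5   6.3]
white [ 281  251   72   62 3494] [316.5 281.8]
45 [(-10, [320.0, 349.0]), (0, [320.0, 333.0]), (10, [320.0, 314.0]), (20, [320.0, 294.0]), (32, [320.0, 270.0])]
50 [(-10, [319.0, 336.0]), (0, [320.0, 323.0]), (10, [320.0, 308.0]), (20, [320.0, 291.0]), (32, [320.0, 271.0])]
55 [(-10, [319.0, 324.0]), (0, [319.0, 314.0]), (10, [319.0, 301.0]), (20, [319.0, 288.0]), (32, [319.0, 272.0])]
```

The opening dropped to 46.6 mm, so the jar is slipping towards the edge of the pads. I'll look before doing anything else.

```bash
ls pics/wt*; python3 -c "
import cv2,numpy as np
a,b=[cv2.imread(f'pics/wt{t}.png') for t in('7.07','7.53')]
cv2.imwrite('pics/ab.png',cv2.resize(np.hstack([a[130:,120:520],b[130:,120:520]]),(800,270)))"
```

```text
pics/wt7.07.png
pics/wt7.53.png
```

View pics/ab.png

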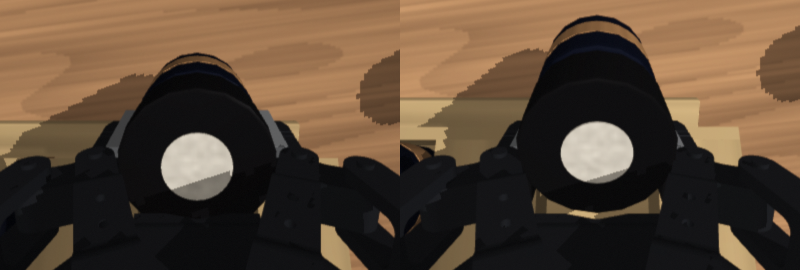

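The second view shows the jar now near upright, with its flank below the lid visible. It is held near the pad edges, offset towards the robot. I'll back off slowly, set it on the bare table and regrip it centred.

Request:
drive_tool(
  increments=[
    [2,0,0,0,40],
    [5,0,0,0,40],
    [9,0,0,0,40],
    [13,0,0,0,40],
    [16,0,0,0,40],
  ],
)

```text
t: 8.0
eef_pos: [605.4, 160.7, 69.5]
orientation: [0.207, 3.134, -0.0]
wrist_force: [0.3, 0.0, -1.2]
gripper_width: 0.548
```

Request:
drive_tool(
  increments=[
    [5,0,3,0,40],
    [10,0,7,0,40],
    [16,0,12,0,40],
    [21,0,16,0,40],
    [24,0,20,0,40],
  ],
)

```text
t: 8.42
eef_pos: [581.1, 163.9, 48.5]
orientation: [-0.206, -3.134, 0.0]
wrist_force: [0.1, -0.4, -0.7]
gripper_width: 0.548
```

```bash
python3 -c "
from h import *
tilt()"
```

```text
t 8.42 eef [581.1 163.9  48.5] F [ 0.1 -0.4 -0.7] w 46.8
tool x [-0.991  0.131  0.001] y [ 0.131  0.991 -0.   ]
white [  226     0   206    97 14939] [328.5  40. ]
white [ 281  248   72   63 3586] [316.5 279.3]
45 [(-10, [319.0, 348.0]), (0, [320.0, 333.0]), (10, [320.0, 314.0]), (20, [320.0, 294.0]), (32, [320.0, 270.0])]
50 [(-10, [319.0, 336.0]), (0, [319.0, 323.0]), (10, [319.0, 308.0]), (20, [319.0, 291.0]), (32, [319.0, 271.0])]
55 [(-10, [319.0, 324.0]), (0, [319.0, 313.0]), (10, [319.0, 301.0]), (20, [319.0, 288.0]), (32, [319.0, 272.0])]
```

Request:
drive_tool(
  increments=[
    [0,0,4,0,40],
    [0,0,8,0,40],
    [0,0,11,0,40],
    [0,0,13,0,40],
    [0,0,13,0,40],
  ],
)

```text
t: 8.88
eef_pos: [582.0, 163.7, 35.6]
orientation: [-0.207, -3.134, 0.0]
wrist_force: [-0.2, -0.0, -2.1]
gripper_width: 0.543
```

Request:
drive_tool(
  increments=[
    [0,0,2,0,40],
    [0,0,3,0,40],
    [0,0,4,0,40],
    [0,0,5,0,40],
    [0,0,5,0,40],
  ],
)

```text
t: 9.3
eef_pos: [582.0, 163.8, 31.1]
orientation: [-0.207, -3.135, 0.0]
wrist_force: [-0.3, -0.5, -1.4]
gripper_width: 0.547
```

Request:
drive_tool(
  increments=[
    [0,0,1,0,40],
    [0,0,2,0,40],
    [0,0,3,0,40],
    [0,0,4,0,40],
    [0,0,5,0,40],
  ],
)

```text
t: 9.72
eef_pos: [583.4, 164.3, 29.1]
orientation: [0.206, 3.131, 0.002]
wrist_force: [-1.9, -0.8, 13.4]
gripper_width: 0.522
```

Request:
drive_tool(
  increments=[
    [0,0,1,0,40],
    [0,0,2,0,40],
    [0,0,2,0,40],
    [0,0,3,0,40],
    [0,0,3,0,40],
  ],
)

```text
t: 10.13
eef_pos: [582.2, 163.9, 23.1]
orientation: [0.207, 3.135, 0.0]
wrist_force: [1.4, 0.3, 1.9]
gripper_width: 0.467
```

```bash
python3 -c "
from h import *
tilt()"
```

```text
t 10.13 eef [582.2 163.9  23.1] F [1.4 0.3 1.9] w 39.9
tool x [-0.991  0.131  0.   ] y [0.131 0.991 0.   ]
white [  215     0   233    91 15468] [330.6  37.3]
white [ 277  213   80   77 4828] [316.3 251. ]
45 [(-10, [320.0, 349.0]), (0, [320.0, 333.0]), (10, [320.0, 315.0]), (20, [320.0, 294.0]), (32, [320.0, 270.0])]
50 [(-10, [319.0, 336.0]), (0, [320.0, 323.0]), (10, [320.0, 308.0]), (20, [320.0, 291.0]), (32, [320.0, 271.0])]
55 [(-10, [319.0, 324.0]), (0, [319.0, 314.0]), (10, [319.0, 302.0]), (20, [319.0, 289.0]), (32, [319.0, 272.0])]
```

```bash
python3 -c "
from h import *
c=imaging.calibration('wrist'); f=c['camera_matrix'][0,0]
R=cv2.Rodrigues(c['rvec'])[0]; o=-R.T@c['tvec'].ravel(); print('f',f,'cam',o.round(1))
im=cv2.imread('pics/wt10.13.png'); h=cv2.cvtColor(im,cv2.COLOR_BGR2HSV); m=((h[:,:,1]<70)&(h[:,:,2]>110)).astype(np.uint8); m[:200]=0
ct=max(cv2.findContours(m,0,1)[0],key=cv2.contourArea); print(cv2.fitEllipse(ct))
for dpx in(76,80): 
  zc=f*22/dpx; d=R.T@np.linalg.inv(c['camera_matrix'])@np.array([316.3,251,1]); print((o+d*zc).round(1))
print(ray(c,(316.3,251),80).round(1))
s=imaging.grab_frame('scene')
g=cv2.resize(s[140:240,300:440,::-1],(560,400),interpolation=cv2.INTER_CUBIC)
cv2.imwrite('pics/cd.png',np.vstack([g,cv2.resize(im[150:300,180:460],(560,200))[:200]]))
"
```

```text
f 330.713681238776 cam [516.9 171.5 165.4]
((316.3561706542969, 251.04042053222656), (75.80321502685547, 79.25921630859375), 89.39325714111328)
[555.6 166.3  76.7]
[553.7 166.5  81.2]
[554.2 166.5  80. ]
```

View pics/cd.png

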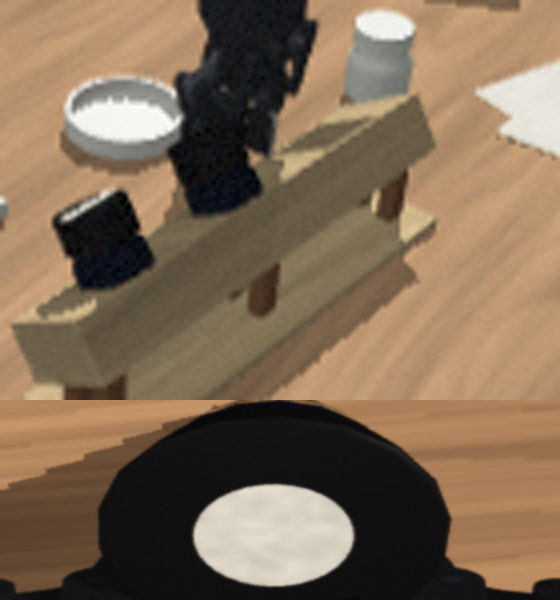

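The lid is at about (554,166,79), so the jar is standing near upright on the table, just ahead of the pads. I'll open slowly and check that it settles.

Request:
drive_tool(
  increments=[
    [0,0,0,0,45],
    [0,0,0,0,50],
    [0,0,0,0,60],
    [0,0,0,0,75],
    [0,0,0,0,85],
  ],
)

```text
t: 10.65
eef_pos: [581.9, 163.8, 23.1]
orientation: [-0.207, -3.134, 0.0]
wrist_force: [-0.2, 1.1, 0.3]
gripper_width: 0.95
```

```bash
cat >> h.py <<'E'
def dot(z,lo=150,k=110):
    c=imaging.calibration('wrist'); im=imaging.grab_frame('wrist'); h=cv2.cvtColor(im,cv2.COLOR_RGB2HSV)
    m=((h[:,:,1]<70)&(h[:,:,2]>k)).astype(np.uint8); m[:lo]=0; m[:,:200]=0; m[:,440:]=0
    ct=max(cv2.findContours(m,0,1)[0],key=cv2.contourArea); e=cv2.fitEllipse(ct); print("dot",np.round(e[0],1),np.round(e[1],1),round(e[2])); p=ray(c,e[0],z); print(p.round(1)); return p
E
python3 -c "
from h import *
p=dot(80); rel((p[0],p[1],35))"
```

```text
dot [317.3 263. ] [72.1 77.5] 89
[557.8 166.2  80. ]
t 10.7 eef [581.9 163.8  23.1] F [ 0.4 -0.2 -0.3] w 84.8
tool x [-0.991  0.131  0.   ] y [ 0.131  0.991 -0.   ]
tool shift [ 24.3  -0.8 -11.9]
```

It settled upright (the lid moved 4 mm and the ellipse ratio fits). Regripping centred.

Request:
drive_tool(
  increments=[
    [6,0,-5,0,85],
    [14,-1,-10,0,85],
    [20,-1,-10,0,85],
    [24,-1,-10,0,85],
    [24,-1,-10,0,85],
  ],
)

```text
t: 11.12
eef_pos: [557.3, 166.2, 33.6]
orientation: [0.206, 3.135, 0.0]
wrist_force: [-0.4, -0.4, -1.2]
gripper_width: 0.996
```

Request:
drive_tool(
  increments=[
    [0,0,0,0,60],
    [0,0,0,0,42],
    [0,0,0,0,42],
    [0,0,0,0,42],
    [0,0,0,0,42],
  ],
  squeeze=35,
)

```text
t: 11.53
eef_pos: [558.4, 166.0, 33.4]
orientation: [0.207, 3.135, 0.0]
wrist_force: [0.5, 1.2, 2.7]
gripper_width: 0.578
```

Request:
drive_tool(
  increments=[
    [0,0,-10,0,42],
    [0,0,-30,0,42],
    [0,0,-50,0,42],
    [0,0,-70,0,42],
    [0,0,-80,0,42],
  ],
)

```text
t: 11.95
eef_pos: [558.9, 166.2, 116.2]
orientation: [0.207, 3.132, 0.001]
wrist_force: [0.2, 0.2, -2.2]
gripper_width: 0.579
```

```bash
python3 -c "
from h import *
s=r.state(); p=dot(s['eef_pos'][2]+47)
for uv in((384.4,252.0),):
  c=imaging.calibration('top'); t=ray(c,uv,18); print(t.round(1))
rel((t[0],t[1],110))"
```

```text
dot [316.4 314.8] [58.  64.9] 88
[557.7 165.3 163.2]
[ 461.2 -173.1   18. ]
t 12.0 eef [559.4 166.3 117.3] F [ 0.4  0.4 -0.1] w 49.5
tool x [-0.991  0.131 -0.004] y [0.131 0.991 0.002]
tool shift [  52.8 -349.4    6.5]
```

Request:
drive_tool(
  increments=[
    [12,-20,0,0,42],
    [24,-52,0,0,42],
    [34,-88,0,0,42],
    [44,-126,0,0,42],
    [52,-164,0,0,42],
  ],
)

```text
t: 12.42
eef_pos: [483.6, 9.2, 112.4]
orientation: [-0.205, -3.134, 0.0]
wrist_force: [1.5, -1.3, -1.9]
gripper_width: 0.579
```

Request:
drive_tool(
  increments=[
    [0,-38,0,0,42],
    [0,-76,0,0,42],
    [0,-114,0,0,42],
    [0,-150,0,0,42],
    [0,-175,0,0,42],
  ],
)

```text
t: 12.83
eef_pos: [461.0, -165.8, 112.5]
orientation: [-0.209, -3.134, 0.0]
wrist_force: [0.2, -0.4, -1.9]
gripper_width: 0.576
```

Request:
drive_tool(
  increments=[
    [0,-8,5,0,42],
    [0,-10,15,0,42],
    [0,-10,25,0,42],
    [0,-10,30,0,42],
    [0,-10,30,0,42],
  ],
)

```text
t: 13.25
eef_pos: [460.0, -171.6, 81.1]
orientation: [-0.204, -3.132, -0.002]
wrist_force: [0.4, -0.5, -1.0]
gripper_width: 0.576
```

```bash
python3 -c "
from h import *
rel((461.2,-173.1,40))
c=imaging.calibration('wrist'); im=imaging.grab_frame('wrist')
print(proj(c,[(461.2,-173.1,18),(461.2-52,-173.1-40,18),(461.2-40,-173.1+52,18)]).round())
cv2.imwrite('pics/w5.png',im[:,:,::-1])"
```

```text
t 13.25 eef [ 460.  -171.6   81.1] F [ 0.4 -0.5 -1. ] w 49.2
tool x [-0.992  0.13   0.003] y [0.13  0.992 0.001]
tool shift [-1.5 -1.4 41. ]
[[316. 218.]
 [241. 146.]
 [391. 146.]]
```

View pics/w5.png

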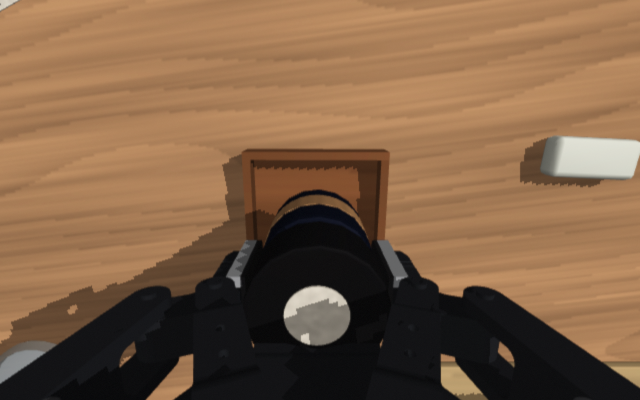

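The tray is centred under the jar: its front corners are at (243,150) and (389,150), predicted (241,146) and (391,146). Lowering.

Request:
drive_tool(
  increments=[
    [0,-1,12,0,42],
    [0,-1,24,0,42],
    [0,-1,33,0,42],
    [0,-1,39,0,42],
    [0,-1,40,0,42],
  ],
)

```text
t: 13.72
eef_pos: [459.8, -173.7, 41.5]
orientation: [-0.206, -3.133, -0.001]
wrist_force: [-0.6, -0.1, -1.8]
gripper_width: 0.574
```

Request:
drive_tool(
  increments=[
    [0,0,1,0,42],
    [0,0,2,0,42],
    [0,0,2,0,42],
    [0,0,3,0,42],
    [0,0,3,0,42],
  ],
)

```text
t: 14.13
eef_pos: [460.8, -174.2, 40.5]
orientation: [0.207, 3.134, -0.0]
wrist_force: [-0.2, 0.2, -0.8]
gripper_width: 0.577
```

Request:
drive_tool(
  increments=[
    [0,0,0,0,42],
    [0,0,1,0,42],
    [0,0,1,0,42],
    [0,0,2,0,42],
    [0,0,2,0,42],
  ],
)

```text
t: 14.55
eef_pos: [460.7, -174.2, 38.4]
orientation: [0.207, 3.135, -0.0]
wrist_force: [-0.0, 0.1, -0.2]
gripper_width: 0.576
```

Request:
drive_tool(
  increments=[
    [0,0,0,0,42],
    [0,0,1,0,42],
    [0,0,1,0,42],
    [0,0,1,0,42],
    [0,0,1,0,42],
  ],
)

```text
t: 14.97
eef_pos: [460.9, -174.2, 38.4]
orientation: [0.207, 3.134, -0.0]
wrist_force: [-3.4, 0.5, 8.3]
gripper_width: 0.576
```

Contact at 8 N on the tray floor. Releasing, rising, and going on to the strip jar.

Request:
drive_tool(
  increments=[
    [0,0,0,0,52],
    [0,0,0,0,60],
    [0,0,0,0,75],
    [0,0,0,0,85],
    [0,0,-5,0,85],
  ],
)

```text
t: 15.38
eef_pos: [460.1, -173.9, 41.4]
orientation: [-0.207, -3.133, -0.001]
wrist_force: [-0.6, -0.0, -0.5]
gripper_width: 0.997
```

Request:
drive_tool(
  increments=[
    [0,0,-20,0,85],
    [0,0,-55,0,85],
    [0,0,-90,0,85],
    [0,0,-125,0,85],
    [0,0,-137,0,85],
  ],
)

```text
t: 15.8
eef_pos: [461.9, -174.6, 184.8]
orientation: [0.206, 3.129, -0.003]
wrist_force: [1.4, -0.7, 1.0]
gripper_width: 0.994
```

Request:
drive_tool(
  increments=[
    [-25,27,0,0,85],
    [-52,56,0,0,85],
    [-79,85,0,0,85],
    [-106,114,0,0,85],
    [-129,139,0,0,85],
  ],
)

```text
t: 16.22
eef_pos: [608.3, -51.5, 179.0]
orientation: [0.206, 3.135, 0.0]
wrist_force: [0.5, -0.9, 1.0]
gripper_width: 0.996
```

Request:
drive_tool(
  increments=[
    [0,0,20,0,85],
    [0,0,40,0,85],
    [0,0,60,0,85],
    [0,0,74,0,85],
    [0,0,74,0,85],
  ],
)

```text
t: 16.63
eef_pos: [605.2, -53.0, 101.5]
orientation: [-0.206, -3.129, -0.0]
wrist_force: [-0.3, 0.0, -0.2]
gripper_width: 0.993
```

```bash
python3 -c "
from h import *
p=dot(119); rel((p[0]+8.5,p[1]-1.1,85),(.131,.991))
c=imaging.calibration('top'); im=imaging.grab_frame('top'); cv2.imwrite('pics/t2.png',im[:,:,::-1])
h=cv2.cvtColor(im,cv2.COLOR_RGB2HSV); m=((h[:,:,1]<70)&(h[:,:,2]>85)).astype(np.uint8); m[:235]=0; m[270:]=0; m[:,:362]=0; m[:,408:]=0
n,l,st,ce=cv2.connectedComponentsWithStats(m)
for i in range(1,n): print(st[i],ce[i].round(1),ray(c,ce[i],85).round(1))
"
```

```text
dot [319.8 260.6] [ 29.9 145.2] 90
[599.1 -51.8 119. ]
t 16.68 eef [605.8 -53.1 103.7] F [-0.3  0.3  1.3] w 84.6
tool x [-0.991  0.131  0.003] y [ 0.131  0.991 -0.   ]
tool shift [-1.8  0.4 18.7]
turn about z -0.01129741765763059 or 179.98870258234237 q6 2.5304911874441993
[362 235  20  35 672] [371.1 252. ] [ 455.7 -130.6   85. ]
[390 247   5   8  35] [392.1 250.5] [ 459.7 -180.4   85. ]
```

Request:
drive_tool(
  increments=[
    [0,0,8,0,85],
    [-1,0,16,0,85],
    [-1,0,19,0,85],
    [-1,0,19,0,85],
    [-1,0,19,0,85],
  ],
  squeeze=30,
)

```text
t: 17.15
eef_pos: [607.7, -53.5, 86.2]
orientation: [-0.207, -3.135, -0.0]
wrist_force: [0.1, -0.1, 0.6]
gripper_width: 0.994
```

Request:
drive_tool(
  increments=[
    [0,0,0,0,65],
    [0,0,0,0,42],
    [0,0,0,0,42],
    [0,0,0,0,42],
    [0,0,0,0,42],
  ],
)

```text
t: 17.57
eef_pos: [608.0, -53.4, 86.8]
orientation: [0.207, 3.134, 0.0]
wrist_force: [-0.6, 0.3, 3.6]
gripper_width: 0.578
```

Request:
drive_tool(
  increments=[
    [3,0,-4,0,42],
    [5,0,-8,0,42],
    [8,0,-13,0,42],
    [11,0,-18,0,42],
    [12,0,-19,0,42],
  ],
)

```text
t: 17.98
eef_pos: [595.5, -51.8, 106.4]
orientation: [0.207, 3.134, -0.0]
wrist_force: [1.9, -0.1, -2.7]
gripper_width: 0.576
```

Request:
drive_tool(
  increments=[
    [-2,0,-1,0,42],
    [-5,0,-4,0,42],
    [-8,0,-7,0,42],
    [-11,0,-9,0,42],
    [-11,0,-9,0,42],
  ],
)

```text
t: 18.4
eef_pos: [606.1, -53.1, 113.8]
orientation: [-0.206, -3.132, -0.001]
wrist_force: [-5.2, 2.4, -1.8]
gripper_width: 0.578
```

```bash
python3 -c "
from h import *
dot(150); tilt()"
```

```text
dot [315.5 271.9] [ 34.1 161.8] 90
[595.3 -53.  150. ]
t 18.45 eef [606.1 -53.1 113.7] F [-4.3  0.3 -2.8] w 49.3
tool x [-0.991  0.131  0.003] y [0.131 0.991 0.   ]
white [ 255  256  123   33 3880] [316.  271.9]
45 [(-10, [319.0, 348.0]), (0, [320.0, 332.0]), (10, [320.0, 314.0]), (20, [320.0, 294.0]), (32, [320.0, 269.0])]
50 [(-10, [319.0, 335.0]), (0, [319.0, 322.0]), (10, [319.0, 307.0]), (20, [320.0, 291.0]), (32, [320.0, 271.0])]
55 [(-10, [319.0, 324.0]), (0, [319.0, 313.0]), (10, [319.0, 301.0]), (20, [319.0, 288.0]), (32, [319.0, 272.0])]
```

Request:
drive_tool(
  increments=[
    [-3,0,-3,0,42],
    [-6,0,-5,0,42],
    [-9,0,-7,0,42],
    [-12,0,-9,0,42],
    [-12,0,-9,0,42],
  ],
)

```text
t: 18.92
eef_pos: [618.1, -54.6, 122.9]
orientation: [-0.206, -3.132, -0.001]
wrist_force: [-6.5, 1.2, -1.5]
gripper_width: 0.577
```

```bash
python3 -c "
from h import *
tilt()"
```

```text
t 18.92 eef [618.1 -54.6 122.9] F [-6.5  1.2 -1.5] w 49.3
tool x [-0.991  0.131  0.003] y [0.131 0.991 0.   ]
white [ 255  259  124   33 3878] [315.8 275.2]
45 [(-10, [320.0, 348.0]), (0, [320.0, 332.0]), (10, [320.0, 314.0]), (20, [320.0, 294.0]), (32, [320.0, 269.0])]
50 [(-10, [319.0, 335.0]), (0, [320.0, 322.0]), (10, [320.0, 307.0]), (20, [320.0, 291.0]), (32, [320.0, 271.0])]
55 [(-10, [319.0, 324.0]), (0, [319.0, 313.0]), (10, [319.0, 301.0]), (20, [319.0, 288.0]), (32, [319.0, 272.0])]
```

```bash
cat >> h.py <<'E'
def strip():
    s=r.state(); c=imaging.calibration('wrist'); im=imaging.grab_frame('wrist'); h=cv2.cvtColor(im,cv2.COLOR_RGB2HSV)
    m=((h[:,:,1]<70)&(h[:,:,2]>110)).astype(np.uint8); m[:200]=0; m[:,:220]=0; m[:,420:]=0
    ct=max(cv2.findContours(m,0,1)[0],key=cv2.contourArea); (u,v),wh,a=cv2.minAreaRect(ct)
    K=c["camera_matrix"]; R=cv2.Rodrigues(np.array(c["rvec"]))[0]; o=-R.T@np.array(c["tvec"]).ravel()
    p=o+R.T@np.linalg.inv(K)@np.array([u,v,1])*K[0,0]*44/max(wh)
    q=Ro.from_rotvec(s["orientation"]).as_matrix().T@(p-s["eef_pos"]); print("rect",np.round([u,v],1),np.round(wh,1),"lid in tool: back(-X) %.1f side %.1f up %.1f"%(q[0],q[1],-q[2])); rel(None)
E
python3 -c "
from h import *
strip()"
```

```text
rect [316.4 275.4] [123.3  31.7] lid in tool: back(-X) 9.0 side -1.0 up 35.3
t 19.02 eef [618.  -54.6 122.8] F [-5.7  2.3 -2.3] w 49.0
tool x [-0.991  0.131  0.003] y [0.131 0.991 0.   ]
```

Request:
drive_tool(
  increments=[
    [-3,0,-2,0,42],
    [-6,0,-4,0,42],
    [-8,0,-5,0,42],
    [-10,0,-6,0,42],
    [-10,0,-6,0,42],
  ],
)

```text
t: 19.43
eef_pos: [628.2, -56.1, 128.7]
orientation: [-0.207, -3.133, -0.0]
wrist_force: [-4.9, 1.4, -3.5]
gripper_width: 0.575
```

```bash
python3 -c "
from h import *
strip()
a=imaging.grab_frame('wrist')[130:,120:520,::-1]; b=imaging.grab_frame('scene')[130:250,300:440,::-1]
cv2.imwrite('pics/ef.png',np.vstack([cv2.resize(a,(500,300)),cv2.resize(b,(500,300),interpolation=2)]))"
```

```text
rect [316.4 278.6] [125.1  30.4] lid in tool: back(-X) 8.7 side -1.0 up 37.1
t 19.48 eef [628.2 -56.1 128.7] F [-4.4  1.7 -4.5] w 49.2
tool x [-0.991  0.131  0.002] y [ 0.131  0.991 -0.   ]
```

View pics/ef.png

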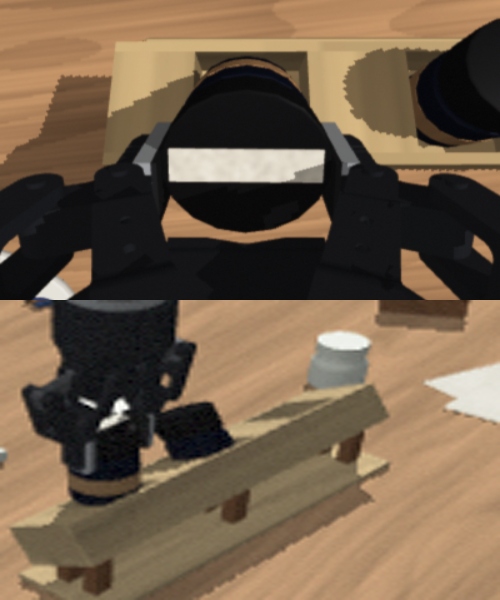

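The jar is now close to upright, about 12° by the slope of the band. One more small push, then lift.

Request:
drive_tool(
  increments=[
    [-3,0,-1,0,42],
    [-6,0,-2,0,42],
    [-9,0,-3,0,42],
    [-11,0,-3,0,42],
    [-11,0,-3,0,42],
  ],
)

```text
t: 20.0
eef_pos: [639.6, -57.7, 132.5]
orientation: [0.207, 3.135, -0.0]
wrist_force: [-5.0, 0.2, -1.4]
gripper_width: 0.579
```

```bash
python3 -c "
from h import *
strip()"
```

```text
rect [317.  281.5] [126.  27.] lid in tool: back(-X) 8.2 side -0.8 up 38.1
t 20.05 eef [639.5 -57.6 132.5] F [-5.1  0.5 -1.4] w 49.5
tool x [-0.991  0.131 -0.   ] y [ 0.131  0.991 -0.   ]
```

The strip's width ratio of 0.214 gives about 0° tilt. Drawing out the last bit along the pocket axis, then lifting clear.

Request:
drive_tool(
  increments=[
    [4,0,-6,0,42],
    [8,0,-12,0,42],
    [12,0,-19,0,42],
    [15,0,-28,0,42],
    [17,0,-40,0,42],
  ],
)

```text
t: 20.47
eef_pos: [622.3, -55.3, 173.5]
orientation: [0.207, 3.134, -0.0]
wrist_force: [0.5, 1.0, -2.2]
gripper_width: 0.575
```

```bash
python3 -c "
from h import *
strip()
rel((460.3,185.4,150))"
```

```text
rect [316.5 281. ] [125.  28.] lid in tool: back(-X) 7.9 side -1.0 up 37.3
t 20.52 eef [622.9 -55.4 176.7] F [-0.   0.1  0.9] w 49.2
tool x [-0.991  0.131 -0.004] y [0.131 0.991 0.   ]
t 20.52 eef [622.9 -55.4 176.7] F [-0.   0.1  0.9] w 49.2
tool x [-0.991  0.131 -0.004] y [0.131 0.991 0.   ]
tool shift [192.9 217.3  25.9]
```

Request:
drive_tool(
  increments=[
    [30,0,0,0,42],
    [65,0,0,0,42],
    [100,5,0,0,42],
    [130,25,0,0,42],
    [155,55,0,0,42],
  ],
)

```text
t: 20.93
eef_pos: [474.5, 18.7, 173.2]
orientation: [0.211, 3.133, -0.0]
wrist_force: [1.9, 0.1, -1.8]
gripper_width: 0.574
```

Request:
drive_tool(
  increments=[
    [15,34,0,0,42],
    [30,70,5,0,42],
    [30,108,10,0,42],
    [30,140,15,0,42],
    [30,163,20,0,42],
  ],
)

```text
t: 21.35
eef_pos: [468.0, 187.9, 153.3]
orientation: [0.204, 3.133, 0.002]
wrist_force: [1.0, -0.8, -0.9]
gripper_width: 0.577
```

Request:
drive_tool(
  increments=[
    [0,0,15,0,42],
    [0,0,30,0,42],
    [0,0,45,0,42],
    [0,0,60,0,42],
    [0,0,60,0,42],
  ],
)

```text
t: 21.77
eef_pos: [466.9, 184.7, 90.2]
orientation: [-0.206, -3.132, 0.002]
wrist_force: [-0.4, 0.8, -3.6]
gripper_width: 0.574
```

```bash
python3 -c "
from h import *
strip()
rel((460.3+7.9,185.4,55))
c=imaging.calibration('wrist'); im=imaging.grab_frame('wrist')
h=cv2.cvtColor(im,cv2.COLOR_RGB2HSV); m=((h[:,:,1]<70)&(h[:,:,2]>110)).astype(np.uint8); m[250:]=0
n,l,st,ce=cv2.connectedComponentsWithStats(m)
for i in range(1,n):
  if st[i,4]>300:
    print(st[i]); u,v=st[i][0]+st[i][2]/2,st[i][1]; print('front rim',ray(c,(u,v),18).round(1),'sides',ray(c,(st[i][0],240),18).round(1),ray(c,(st[i][0]+st[i][2],240),18).round(1))
cv2.imwrite('pics/w6.png',im[:,:,::-1])
"
```

```text
rect [316.4 281.5] [125.1  28. ] lid in tool: back(-X) 7.7 side -1.0 up 37.4
t 21.82 eef [467.4 184.8  91.8] F [-0.9 -0.9 -2.9] w 49.2
tool x [-0.991  0.131  0.001] y [ 0.131  0.991 -0.001]
t 21.82 eef [467.4 184.8  91.8] F [-0.9 -0.9 -2.9] w 49.2
tool x [-0.991  0.131  0.001] y [ 0.131  0.991 -0.001]
tool shift [-0.8  0.7 36.8]
[ 246  128  143  109 6171]
front rim [412.4 191.6  18. ] sides [481.9 132.1  18. ] [494.9 231.3  18. ]
[  25  190   90   40 3176]
front rim [431.3  21.5  18. ] sides [461.9 -21.3  18. ] [470.1  41.2  18. ]
```

The dish centre checks out at (461,185). Lowering into it.

Request:
drive_tool(
  increments=[
    [0,0,12,0,42],
    [0,0,24,0,42],
    [0,0,33,0,42],
    [0,0,39,0,42],
    [0,0,40,0,42],
  ],
)

```text
t: 22.28
eef_pos: [467.1, 184.7, 50.6]
orientation: [-0.207, -3.133, 0.002]
wrist_force: [0.5, -0.1, -2.3]
gripper_width: 0.581
```

Request:
drive_tool(
  increments=[
    [0,0,1,0,42],
    [0,0,2,0,42],
    [0,0,2,0,42],
    [0,0,3,0,42],
    [0,0,3,0,42],
  ],
)

```text
t: 22.7
eef_pos: [468.2, 185.2, 50.1]
orientation: [0.207, 3.134, 0.001]
wrist_force: [-1.6, -0.5, 2.7]
gripper_width: 0.576
```

Request:
drive_tool(
  increments=[
    [0,0,0,0,42],
    [0,0,1,0,42],
    [0,0,1,0,42],
    [0,0,2,0,42],
    [0,0,2,0,42],
  ],
)

```text
t: 23.12
eef_pos: [468.5, 185.2, 49.9]
orientation: [0.207, 3.132, 0.002]
wrist_force: [-7.6, -3.0, 19.4]
gripper_width: 0.576
```

Request:
drive_tool(
  increments=[
    [0,0,0,0,42],
    [0,0,0,0,42],
    [0,0,0,0,42],
    [0,0,0,0,42],
    [0,0,0,0,42],
  ],
  squeeze=20,
)

```text
t: 23.53
eef_pos: [468.5, 185.2, 49.9]
orientation: [0.207, 3.132, 0.002]
wrist_force: [-6.4, -2.7, 21.1]
gripper_width: 0.58
```

```bash
python3 -c "
from h import *
strip()
im=imaging.grab_frame('scene'); w=imaging.grab_frame('wrist')
cv2.imwrite('pics/gh.png',np.hstack([cv2.resize(im[100:240,270:390,::-1],(480,560),interpolation=2),cv2.resize(w[150:,200:440,::-1],(310,323)).repeat(1,0) if 0 else cv2.copyMakeBorder(cv2.resize(w[150:,200:440,::-1],(310,323)),0,237,0,0,0)]))
"
```

```text
rect [316.5 281.5] [125.  27.] lid in tool: back(-X) 7.7 side -1.0 up 37.3
t 23.58 eef [468.5 185.2  49.9] F [-7.3 -3.4 19.3] w 48.9
tool x [-0.991  0.131 -0.002] y [0.131 0.991 0.001]
```

View pics/gh.png

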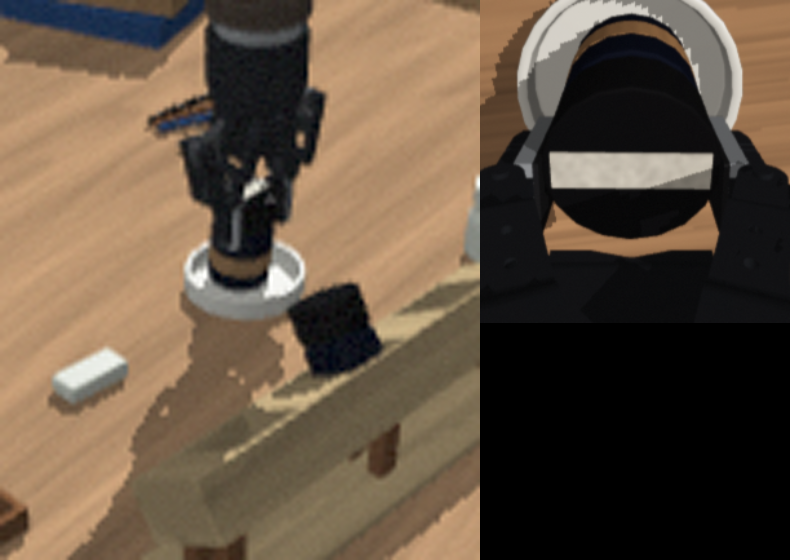

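The jar stands upright in the dish. I'll ease off the press, release, then rise clear.

Request:
drive_tool(
  increments=[
    [0,0,-1,0,42],
    [0,0,-1.5,0,42],
    [0,0,-1.5,0,52],
    [0,0,-1.5,0,60],
    [0,0,-1.5,0,75],
  ],
)

```text
t: 24.1
eef_pos: [468.0, 185.1, 48.7]
orientation: [0.207, 3.135, 0.0]
wrist_force: [-0.1, -0.0, -1.0]
gripper_width: 0.827
```

Request:
drive_tool(
  increments=[
    [0,0,0,0,85],
    [0,0,-5,0,85],
    [0,0,-30,0,85],
    [0,0,-65,0,85],
    [0,0,-100,0,85],
  ],
)

```text
t: 24.52
eef_pos: [467.2, 184.8, 149.6]
orientation: [-0.207, -3.133, 0.001]
wrist_force: [0.6, 1.1, 1.5]
gripper_width: 0.998
```

Request:
drive_tool(
  increments=[
    [30,0,-30,0,85],
    [60,0,-60,0,85],
    [90,0,-80,0,85],
    [120,0,-80,0,85],
    [150,0,-80,0,85],
  ],
)

```text
t: 24.93
eef_pos: [318.4, 204.9, 230.6]
orientation: [0.207, 3.132, 0.003]
wrist_force: [-0.1, 0.3, -0.0]
gripper_width: 0.994
```

```bash
python3 -c "
from h import *
rel(None); a=imaging.grab_frame('top'); b=imaging.grab_frame('scene')
cv2.imwrite('pics/fin.png',np.vstack([cv2.resize(a[140:280,160:430,::-1],(580,300),interpolation=2),cv2.resize(b[120:270,200:490,::-1],(580,300),interpolation=2)]))
"
```

```text
t 24.93 eef [318.4 204.9 230.6] F [-0.1  0.3 -0. ] w 84.9
tool x [-0.991  0.132 -0.002] y [0.132 0.991 0.002]
```

View pics/fin.png

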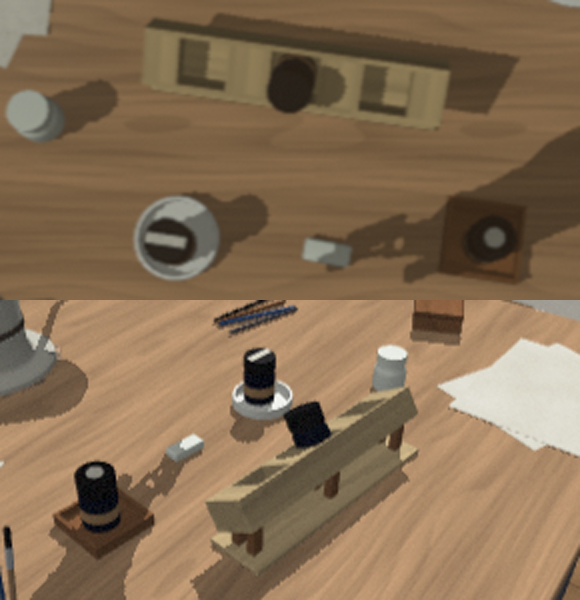

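Final view: the dot jar stands upright in the square tray, the strip jar upright in the round dish, and the plain jar is in the rack's middle pocket. Handing in.

```bash
python3 -c "
from cell import r
print(r.close_job())"
```

```text
the job is handed in; nothing more can be done
None
```

The jar with the dot is standing upright in the square tray, and the jar with the strip is standing upright in the round dish. The plain jar is still in the middle pocket of the rack. The job was handed in at about 25 s.

**How it went:**
- **First jar:** I gave one wrong move row, which made the gripper dip about 20 mm while closing. It gripped the dot jar low, so the jar came out of its pocket still leaning. I pushed it nearly upright against the rack's front edge. There it slid towards the edge of the pads, so I put it down on the bare table. When I pressed down to settle it, it slipped out of the pads but stayed standing. I regripped it and lowered it into the tray until it touched.
- **Second jar:** I turned it upright against its pocket wall as I drew it out, then lowered it into the dish with a contact force of about 20 N.

**Last checks:**
- The final top and scene pictures show both marked jars upright in the right nests.
- The eraser and paint jar look unmoved. The brush pot was mostly outside those last crops, so I did not check it again; no move went near it.
- The gripper was open and clear of everything at hand-in. The highest wrist force I saw reported was about 21 N.

I viewed 13 pictures, three over the budget of 10.

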